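Lock the lid of a baby food blender and hold its sprung dial at full speed

TASK

The baby food blender on the kitchen bench is loaded and its lid is on. First swing its hinged locking bar down over the lid until it snaps fully home into the spring clip; only then turn the dial on the blender's tower clockwise past its first two clicks to the third and last one. The dial springs back when let go, so finish the job while still holding it at the third click, with the bar still locked, and leave the things on the high chair tray where they are.

Things in the scene. Friction and masses are not known exactly. Their poses are not given: they have to be found in the camera images.
- blender: White cordless baby food blender, standing fast on the bench. Origin: middle of its underside; x to its back, y to its left, z up; the front (-x) roughly faces the robot. Plinth 190 (x) by 270 (y) by 45 mm. Left half: jug with lid. Right half: a tower 140 (x) by 118 (y) mm centred at x 0, y -70 mm, its flat top 145 mm up, the dial on it.
- jug_lid (a point): Middle of the top of the jug's white lid, 146 mm above the bench, fixed to the blender at x 0, y +72 mm of its frame. Lid diameter 112 mm; two small saddle ridges on it reach 151 mm above the bench. The grey jug's handle reaches out to y +155 mm of the blender.
- keeper (a joint): Angle (rad) of the steel locking bar about its level hinge behind the jug (along the blender's y). 0 = shut: level over the lid, free end to the front; grows as the free end swings up and back (stop at 1.5). Starts at 0.75 to 1.25 and stays where it is left (stiff, 0.12 N m). Bar 20 mm wide, 9 thick. It only needs pushing down from above and behind, no gripping.
- keeper_hinge (a point): Middle of the bar's hinge axis, fixed to the blender at x +80, y +72, z 152 mm of its frame. Same axes as the blender. Below it stands a pillar; two ears beside it reach z 163 mm.
- keeper_tab (a point): Middle of the upper face of the thumb tab at the bar's free end, 155 mm from the hinge and 5 mm above the bar's middle plane. Tab 34 mm wide, 10 thick, from 140 to 170 mm from the hinge. Axes turn with the bar: x from the tab to the hinge, y along the hinge, z out of the upper face.
- clip_nose (a point): Nose of the steel spring clip that stands in front of the jug, 139 mm above the bench. A pin under the bar's tab meets it when the bar's joint is about 0.09 and stays up on it; pushing the tab down with 6 to 9 N forces the pin past (at about 0.05) and the bar snaps to 0, locked. No need to touch the clip.
- dial (a joint): Angle (rad) of the dial on the tower. 0 = off; it grows as the dial is turned clockwise seen from above. The three clicks lie at 0.4, 0.8 and 1.2, a hard stop at 1.28. A spring turns it back to 0 from anywhere when let go; turning over the clicks takes about 0.10, 0.13 and 0.15 N m, and 0.17 N m to reach the stop.
- dial_grip (a point): On the dial's upright axis, mid-height of its grip bar, 172 mm above the bench (blender x -10, y -70). Grip bar 50 mm long, 12 wide, flat sides from 156 to 184 mm above the bench, across a round skirt of diameter 58 whose top is at 156. x along the bar, z up, turning with the dial: x is 0.6 rad anticlockwise (from above) of the blender's x at off, 0.6 clockwise of it at the third click.
- tray: White moulded high chair tray lying fast on the bench beside the blender (on its left or its right), 420 by 300 mm, rim 23 mm high. Origin in the middle of its underside. Not to be handled.
- suction_bowl: Green silicone suction bowl stuck on the tray, diameter 120, 46 mm high; origin in the middle of its underside. Leave alone.
- sippy_cup: Stainless steel sippy cup with a grey spouted lid, standing loose on the tray, diameter 72, 116 mm high; origin in the middle of its underside. Leave alone.
- snack_box: Blue snack container with its lid clipped shut, loose on the tray, 84 by 114 mm, 43 mm high; origin in the middle of its underside. Leave alone.
- bamboo_spoon: Bamboo spoon, 140 mm long, lying loose on the tray; x along it. Leave alone.

How it is judged (in metres and radians):
On the way, in this order (a step that is already met when the one before it is completed fails the run):
1. the locking bar is shut and snapped into its clip (value of joint keeper below 0.03 rad), for 0.2 s.
2. the dial is turned to its third click with the bar locked (value of joint dial above 1.1 rad and value of joint keeper below 0.03 rad), for 0.3 s.
At the end, for the whole second after the job is handed in: The bar is locked (joint below 0.03 rad), and the robot's fingers, pushing with more than 1 N, still hold the dial at its third click (joint above 1.1 rad) through the last second (all of step 2 and contact force between the fingers and blender above 1 N); the arm keeps its last pose, push and grip.
It fails at once if the dial is turned to about its first click while the bar is not locked (value of joint dial above 0.3 rad and value of joint keeper above 0.05 rad).
It fails at once if something on the tray is shifted by more than 30 mm (distance of any of sippy_cup, snack_box, bamboo_spoon from where it was at the start of the episode above 0.03 m).
It also fails if it takes over 56 s, if anything falls off the work surface, if the arm or the gripper's body presses on something with over 40 N, if the wrist force passes 120 N, or if a joint passes its speed limit or range.

ROBOT

A 7-joint arm with a two-finger parallel gripper is mounted at the origin on the work surface. World frame = base frame: x ahead of the robot, y to its left, z up, the work surface at z = 0. Lengths are in m, angles in degrees, forces in N, time in s.
With the tool pointing down it reaches from about 0.425 to 0.95 m from the base axis. Payload 4.7 kg.
Tool frame: the origin (TCP) lies midway between the tips of the shut fingers; the grasp point (between the pads) lies 19 mm behind it (robot.tcp_to_grasp is the distance from the TCP to the grasp point, in m); z points along the fingers, x is the direction in which the jaws open and shut, and the axes are right-handed (so a half turn about z gives the same grasp; the last joint's range is limited). The gripper opens to 87 mm and grips with 3 to 60 N. Pads are 19 mm wide; open, the fingers measure 117 mm over their backs; the gripper's body (75 mm by 190 mm) begins 51 mm behind the grasp point.
Start: joints at [-74.708, 26.849, -2.785, 87.806, 1.381, 65.374, -4.715], TCP at [0.197, 0.646, 0.223] pointing down, gripper open.
Joint ranges: [-148.3, 148.3], [-19.14, 114.17], [-79.39, 73.82], [5.75, 140.21], [-59.74, 239.74], [12.07, 113.84], [-152.46, 152.46]. Speed limits (degrees/s): [147.25, 147.25, 180, 180, 180, 180, 180].

INTERFACE

Orientations are given as [roll, pitch, yaw] about the fixed x, y, z axes, in that order (R = Rz(yaw) Ry(pitch) Rx(roll)).
In Python, from plant import robot, imaging, order, finder gives the robot as it stands.
- The arm moves only by the shell command python3 -m handwheel 'ROWS' [FORCE]. ROWS is JSON, a list of rows, each an object with "offset": the shift along the tool's x, y, z in units of 30 mm (1.0 is 30 mm), a list of three; "yaw": the turn about the tool's z in units of 8 degrees (1.0 is 8 degrees); "gripper": the finger opening in mm, from 0 to 87. In form: [{"offset": [dx, dy, dz], "yaw": yaw, "gripper": gripper}, ...]. A call has 1 to 12 rows; each row shifts and turns the commanded pose from where the row before left it, along the tool's axes as they then stand; what a row does not reach is not made up. A row lasts 1/10 s, in which the tool goes at most 50 mm and 8.59 degrees, less where a joint would pass 70% of its speed; a pose out of reach is approached as far as the arm can. A call with a number of a shift or a turn outside -1 to 1 is refused whole. A call with a gripper value outside its range is refused whole. The fingers move at their own pace and stop on an object; FORCE is the grip in N (left out, the last holds). Time passes only in rows, so rows that do not move let the fingers close. It gives the time, the measured TCP pose, the force and the opening at its end, in the units of the state.
- robot.get_obs(): the state, without advancing time (a new reading comes with each control period).
- imaging.grab_frame(name): name is "scene" or "top"; returns the picture (420x560x3 uint8, blue, green, red); there is no depth.
- imaging.camera_params(name): a dict with "K" (3x3 intrinsics, pixels), "k1" (the pictures are not rectified: a ray, as slopes to the right and down, at radius r is drawn at 1 + k1 r^2 times it, then the intrinsics apply), "xyz" and "rotation" of the camera in the world. Camera axes: x right, y down, z forward; pixel columns grow to the right and rows downward; lengths in m; the calibration is good to about 2 mm. A picture is of the moment at which its call begins. camera_params takes no time and is no camera call.
- order.close_job(): hands the job in, once; it reports no verdict.
Trained networks look in the newest picture that a camera, given by its name, has taken for a name from the list of things; names that differ only in an ending like _2 or _b are one class to them, and where a whole thing is asked for, a point or a joint stands for the part that bears it (a point fixed in the world has none). Each returns a list of dicts, best first, with "conf" (0 to 1); they miss things now and then, are a little off and sometimes report something else, mostly with a low value. They report only what shows in the picture. A call takes as long as a camera call.
- finder.masks_of(query, camera): "pixels" (420x560 bool, what is visible of it) and "uv" ([column, row] in pixels, amid what is visible of it).
- finder.tip_of(query, camera): "uv" ([column, row] in pixels: a listed point, or the origin of a listed thing).
The state is a dict: "time": time; "qpos": joint angles; "joint_vel": joint speeds; "effort": joint torques, N m; "eef_pos": TCP position; "tool_rot": TCP orientation; "force": force on the tool from outside, world axes, zero at the start; "ft_torque": the same for the moment, N m; "opening": finger opening in m.
Only numpy, scipy, OpenCV 4.12 (cv2) and the standard library are available. Lean on these libraries where they do the work, as an engineer would, in place of code of your own. Each camera call takes 0.05 s, during which the arm holds its last target.

## Working session

There is one attempt and no reset: what is moved stays moved. The work goes in short steps, Python scripts to look and compute and a shell command to move; the robot and the scene stay as the last step left them, time stands still between calls to the robot, and variables do not carry over. Pictures are saved under pics/ and viewed, and the job is handed in when it is done.

```bash
ls; mkdir -p pics; cat > h.py <<'E'
import numpy as np, cv2
from plant import robot, imaging, order, finder
def cam(n):
    p=imaging.camera_params(n); return np.array(p["K"]),p["k1"],np.array(p["xyz"]),np.array(p["rotation"])
def ray(n,uv):
    K,k1,c,R=cam(n)
    d=np.array([(uv[0]-K[0,2])/K[0,0],(uv[1]-K[1,2])/K[1,1]])
    s=d.copy()
    for _ in range(30): s=d/(1+k1*(s@s))
    v=R@np.array([s[0],s[1],1]); return c,v/np.linalg.norm(v)
def at_z(n,uv,z):
    c,v=ray(n,uv); return c+v*(z-c[2])/v[2]
def proj(n,P):
    K,k1,c,R=cam(n); q=R.T@(np.array(P)-c); s=q[:2]/q[2]; s=s*(1+k1*(s@s)); return np.array([K[0,0]*s[0]+K[0,2],K[1,1]*s[1]+K[1,2]])
def tri(a,b):
    c1,v1=ray(*a); c2,v2=ray(*b)
    A=np.stack([v1,-v2],1); t=np.linalg.lstsq(A,c2-c1,rcond=None)[0]
    p,q=c1+v1*t[0],c2+v2*t[1]; return (p+q)/2,np.linalg.norm(p-q)
E
python3 - <<'E'
from h import *
for n in("scene","top"):
    cv2.imwrite(f"pics/{n}0.png",imaging.grab_frame(n)); K,k,c,R=cam(n); print(n,c,R[:,2],K[0,0])
for q in("blender","jug_lid","keeper_hinge","keeper_tab","clip_nose","dial_grip","tray","sippy_cup","snack_box"):
    for n in("scene","top"):
        print(q,n,[(np.round(d["uv"],1).tolist(),round(d["conf"],2)) for d in finder.tip_of(q,n)][:2])
o=robot.get_obs();print(o)
E
```

```text
picsTraceback (most recent call last):
  File "<stdin>", line 3, in <module>
IndexError: too many indices for array: array is 1-dimensional, but 2 were indexed
```

```bash
python3 - <<'E'
from h import *
print(imaging.camera_params("scene"),imaging.camera_params("top"))
E
```

```text
{'K': array([[462.2646379 ,   0.        , 277.38178652],
       [  0.        , 462.2646379 , 207.52152808],
       [  0.        ,   0.        ,   1.        ]]), 'k1': -0.12480064048006341, 'xyz': array([ 1.21528447, -0.25871805,  0.76871792]), 'rotation': array([-131.22441286,   -0.43350507,   72.15824079])} {'K': array([[477.85381789,   0.        , 278.59657991],
       [  0.        , 477.85381789, 216.69032431],
       [  0.        ,   0.        ,   1.        ]]), 'k1': 0.033561139292210655, 'xyz': array([ 0.31256426, -0.02310436,  1.11236534]), 'rotation': array([-168.8258207 ,   -0.27461997,  -89.54780844])}
```

```bash
sed -i 's/np.array(p\["rotation"\])/Rot.from_euler("xyz",p["rotation"],degrees=True).as_matrix()/; 1a from scipy.spatial.transform import Rotation as Rot' h.py
python3 - <<'E'
from h import *
for n in("scene","top"):
    cv2.imwrite(f"pics/{n}1.png",imaging.grab_frame(n)); K,k,c,R=cam(n); print(n,c,R[:,2],K[0,0])
for q in("blender","jug_lid","keeper_hinge","keeper_tab","clip_nose","dial_grip","tray","sippy_cup","snack_box"):
    u={}
    for n in("scene","top"):
        L=finder.tip_of(q,n)
        print(q,n,[(np.round(d["uv"],1).tolist(),round(d["conf"],2)) for d in L][:2])
        if L:u[n]=L[0]["uv"]
    if len(u)==2: print("   ",tri(("scene",u["scene"]),("top",u["top"])))
o=robot.get_obs();print(o)
E
```

```text
scene [ 1.21528447 -0.25871805  0.76871792] [-0.71443361  0.23519205 -0.65899113] 462.26463789872224
top [ 0.31256426 -0.02310436  1.11236534] [ 0.19382333 -0.00317256 -0.98103132] 477.8538178857853
blender scene [([382.1, 219.8], 0.66)]
blender top [([161.1, 230.7], 0.65)]
    (array([ 0.49755156,  0.25146956, -0.00568341]), np.float64(0.0015504458023561066))
jug_lid scene [([417.9, 159.6], 0.78)]
jug_lid top [([105.3, 227.5], 0.67)]
    (array([0.47845122, 0.32840015, 0.14825882]), np.float64(0.0043764515340633196))
keeper_hinge scene [([443.9, 174.0], 0.67)]
keeper_hinge top [([93.9, 191.1], 0.88)]
    (array([0.55208437, 0.3532294 , 0.15441016]), np.float64(0.00045015402017325074))
keeper_tab scene [([425.3, 107.3], 0.69)]
keeper_tab top []
clip_nose scene []
clip_nose top [([374.6, 235.5], 0.56), ([111.1, 261.2], 0.49)]
dial_grip scene [([369.0, 166.1], 0.62)]
dial_grip top [([172.1, 212.7], 0.95), ([337.0, 304.9], 0.28)]
    (array([0.5033297 , 0.18565776, 0.17744947]), np.float64(0.000887072722084909))
tray scene [([200.5, 257.2], 0.56)]
tray top [([356.3, 232.5], 0.58)]
    (
[... 422 characters left out ...]
: 1.05, 'qpos': array([-74.70776969,  26.84830214,  -2.78551002,  87.80597012,
         1.38145576,  65.37655441,  -4.71626923]), 'joint_vel': array([ 2.09971833e-02,  3.97407013e-06, -2.20414820e-02,  3.48891473e-02,
       -2.89862113e-02, -1.19505742e-02,  9.58131942e-03]), 'effort': array([ 1.13280996e-03, -5.07854569e+01, -8.02015839e-02, -2.36459488e+01,
       -6.13189163e-02,  3.12150107e-02,  1.75098131e-05]), 'eef_pos': array([0.19671756, 0.64570422, 0.2225774 ]), 'tool_rot': array([-1.79997993e+02, -2.62876621e-03,  7.30527657e+01]), 'force': array([-0.00057459, -0.54116046, -0.03560801]), 'ft_torque': array([-0.05045392, -0.04631224, -0.00747387]), 'opening': 0.08708770988836907}
```

View pics/scene1.png

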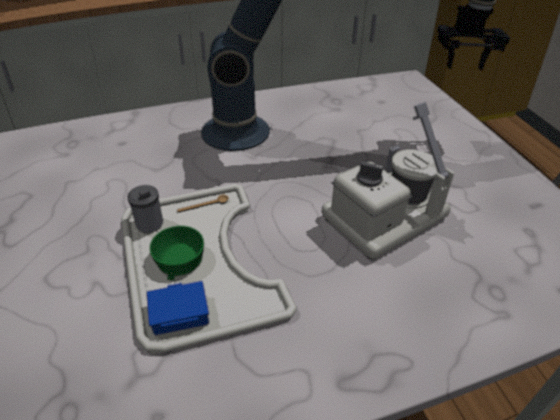

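View pics/top1.png

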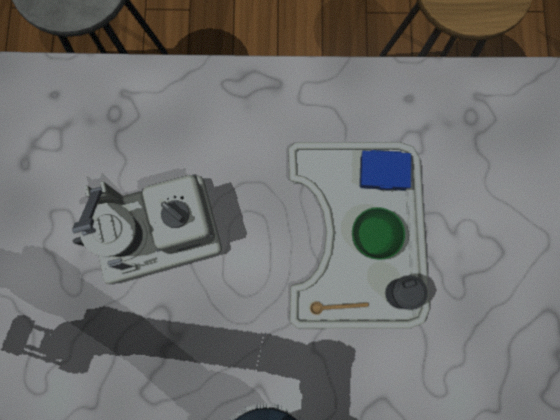

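```bash
cat > fit.py <<'E'
from h import *
from scipy.optimize import least_squares
loc={"blender":(0,0,0),"jug_lid":(0,.072,.146),"keeper_hinge":(.08,.072,.152),"dial_grip":(-.01,-.07,.172)}
obs=[]
for r in range(2):
    for n in("scene","top"):
        im=imaging.grab_frame(n)
        for q in loc:
            L=finder.tip_of(q,n)
            if L: obs.append((q,n,np.array(L[0]["uv"])))
        if r==0:
          L=finder.tip_of("keeper_tab",n)
          for d in L: print("tab",n,d["uv"],d["conf"])
        cv2.imwrite(f"pics/f{n}.png",im)
def W(p,l): 
    return Rot.from_euler("z",p[2]).apply(l)+[p[0],p[1],0]
f=lambda p:np.concatenate([proj(n,W(p,loc[q]))-uv for q,n,uv in obs])
s=least_squares(f,[.497,.25,.28],loss="soft_l1",x_scale=[.1,.1,.1])
p=s.x;print("pose",p[:2],np.degrees(p[2]))
for q,n,uv in obs: print(q,n,np.round(uv-proj(n,W(p,loc[q])),1))
np.save("pose.npy",p)
E
cat > over.py <<'E'
from fit import *
ims={n:cv2.imread(f"pics/f{n}.png") for n in("scene","top")}
import sys
k=float(sys.argv[1]) if len(sys.argv)>1 else 1.0
th=np.linspace(0,2*np.pi,40)
box=lambda a,b,c,d,z:[(a,c,z),(b,c,z),(b,d,z),(a,d,z),(a,c,z)]
g=Rot.from_euler("z",.6)
shapes=[(box(-.095,.095,-.135,.135,.045),(0,0,255)),(box(-.07,.07,-.129,-.011,.145),(0,255,0)),
 ([(.056*np.cos(t),.072+.056*np.sin(t),.146) for t in th],(255,0,0)),
 ([tuple(g.apply(q)+[-.01,-.07,.184]) for q in box(-.025,.025,-.006,.006,0)],(0,255,255)),
 ([(.08-r*np.cos(k)-h*np.sin(k)*0-0.005*-np.sin(k)*0,.072+w,.152+r*np.sin(k)) for r,w,h in [(0,-.01,0),(.14,-.01,0),(.14,-.017,0),(.17,-.017,0),(.17,.017,0),(.14,.017,0),(.14,.01,0),(0,.01,0)]],(255,0,255))]
for n,im in ims.items():
    im=cv2.resize(im,None,fx=4,fy=4,interpolation=cv2.INTER_CUBIC)
    for s_,c in shapes:
        P=np.array([proj(n,W(p,l))*4+1.5 for l in s_]).astype(np.int32); cv2.polylines(im,[P],False,c,1)
    u=proj(n,W(p,(0,.03,.1)))*4; x,y=int(u[0]-400),max(0,int(u[1]-300)); x=max(0,x)
    cv2.imwrite(f"pics/{sys.argv[2]}{n}.png",np.clip(im[y:y+600,x:x+800].astype(float)*1.5,0,255))
    print(n,x/4,y/4)
E
python3 over.py 1.0 ov
```

```text
tab scene [424.2, 106.8] 0.93
tab scene [179.0, 313.4] 0.56
tab top [83.2, 221.7] 0.83
pose [0.49576653 0.2548094 ] 16.6565560882737
blender scene [-3.3  2.7]
jug_lid scene [ 3.5 -2.4]
keeper_hinge scene [ 3.7 -2.2]
dial_grip scene [2.3 1.1]
blender top [217.2   5.8]
jug_lid top [ 0.8 -1.7]
keeper_hinge top [-1.1 -1.9]
dial_grip top [0.2 0.3]
blender scene [-2.3 -0.5]
jug_lid scene [ 2.8 -0. ]
keeper_hinge scene [ 3.3 -1.7]
dial_grip scene [-0.4 -0.3]
blender top [0.3 2.5]
jug_lid top [0.8 0.5]
keeper_hinge top [-0.7 -0.3]
dial_grip top [2.7 0.2]
scene 298.5 106.5
top 33.5 152.0[ WARN:0@13.760] global loadsave.cpp:1063 imwrite_ Unsupported depth image for selected encoder is fallbacked to CV_8U.
```

View pics/ovscene.png

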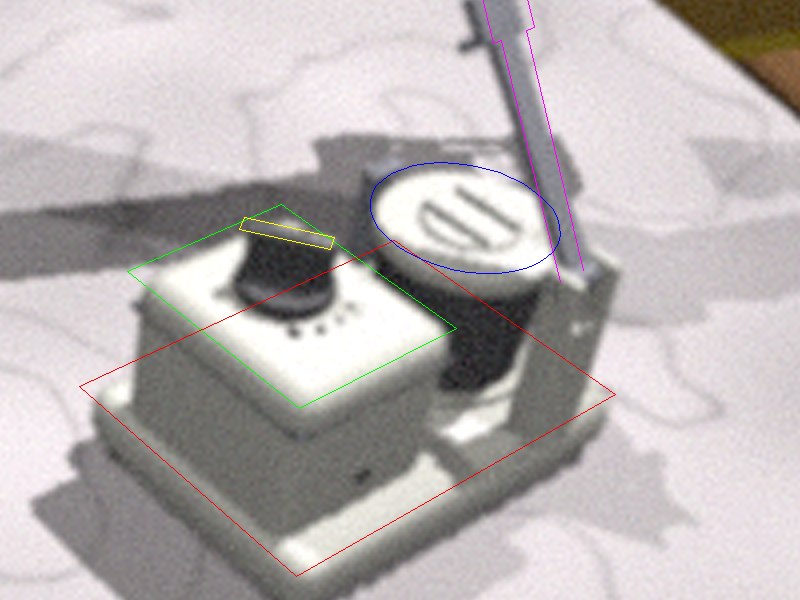

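View pics/ovtop.png

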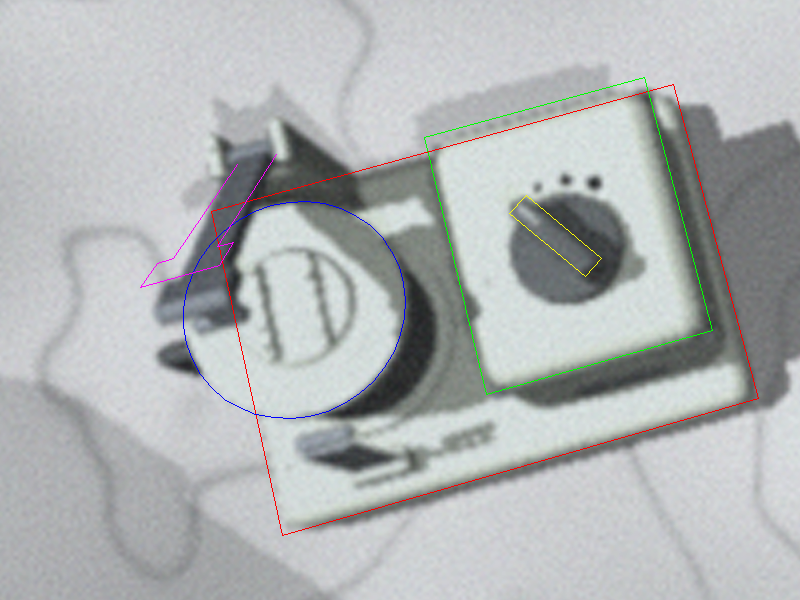

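```bash
cat > fit2.py <<'E'
from h import *
from scipy.optimize import least_squares
loc={"jug_lid":(0,.072,.146),"keeper_hinge":(.08,.072,.152),"dial_grip":(-.01,-.07,.172),"keeper_tab":None}
obs=[]
for r in range(3):
    for n in("scene","top"):
        im=imaging.grab_frame(n)
        for q in loc:
            L=finder.tip_of(q,n)
            if L: obs.append((q,n,np.array(L[0]["uv"])))
def W(p,l): return Rot.from_euler("z",p[2]).apply(l)+[p[0],p[1],0]
def L_(q,k):
    if loc[q]: return loc[q]
    return (.08-.155*np.cos(k)+.005*np.sin(k),.072,.152+.155*np.sin(k)+.005*np.cos(k))
f=lambda p:np.concatenate([proj(n,W(p,L_(q,p[3])))-uv for q,n,uv in obs])
s=least_squares(f,[.497,.25,.28,1],loss="soft_l1",x_scale=[.1,.1,.1,.3])
p=s.x;print("pose",p[:2],np.degrees(p[2]),"k",p[3],"time",robot.get_obs()["time"])
for q,n,uv in obs: print(q,n,np.round(uv-proj(n,W(p,L_(q,p[3]))),1))
np.save("pose.npy",p)
for q in loc:print(q,W(p,L_(q,p[3])))
# horizontal (top only known-height) estimates
for q in("jug_lid","keeper_hinge","dial_grip"):
  for n in("scene","top"):
    u=[uv for a,b,uv in obs if a==q and b==n]
    if u: print(q,n,at_z(n,np.median(u,0),loc[q][2]))
E
python3 fit2.py
```

```text
pose [0.49587675 0.25797059] 15.933358228066416 k 0.8918714766155952 time 3.65
jug_lid scene [ 3.1 -1.4]
keeper_hinge scene [ 2.7 -0.9]
dial_grip scene [-0.9 -0.6]
keeper_tab scene [2.  0.1]
jug_lid top [-0.7  1.3]
keeper_hinge top [0.  2.4]
keeper_tab top [1.6 0.3]
jug_lid scene [ 2.7 -2.3]
keeper_hinge scene [ 3.4 -1.5]
dial_grip scene [ 0.5 -2.2]
keeper_tab scene [-0.4  1.1]
jug_lid top [ 2.  -0.7]
keeper_hinge top [ 0.2 -1.2]
dial_grip top [ 0.1 -0.3]
keeper_tab top [0.1 1. ]
jug_lid scene [-1.7  0.5]
keeper_hinge scene [ 4.3 -1.7]
dial_grip scene [-1.1  0.3]
keeper_tab scene [ 2.6 -2.7]
jug_lid top [ 4.3 -0.1]
keeper_hinge top [-1.2 -2.5]
dial_grip top [3.1 0.8]
keeper_tab top [ 1.4 -1.4]
jug_lid [0.47611137 0.32720447 0.146     ]
keeper_hinge [0.5530379 0.349166  0.152    ]
dial_grip [0.50547727 0.18791469 0.172     ]
keeper_tab [0.46318575 0.32351438 0.27576827]
jug_lid scene [0.47277259 0.33655998 0.146     ]
jug_lid top [0.4762685  0.32309533 0.146     ]
keeper_hinge scene [0.55035462 0.36020053 0.152     ]
keeper_hinge top [0.55559476 0.34931249 0.152     ]
dial_grip scene [0.50301552 0.18687203 0.172     ]
dial_grip top [0.50494695 0.18472578 0.172     ]
```

```bash
python3 -m handwheel '[{"offset":[0,0,-1],"yaw":-1,"gripper":0},{"offset":[0,0,-1],"yaw":-1,"gripper":0},{"offset":[0,0,-1],"yaw":-1,"gripper":0},{"offset":[0,0,-1],"yaw":-1,"gripper":0},{"offset":[0,0,-0.5],"yaw":0,"gripper":0}]' 10
python3 -m handwheel '[{"offset":[-0.97,0.57,0],"yaw":0,"gripper":0},{"offset":[-0.97,0.57,0],"yaw":0,"gripper":0},{"offset":[-0.97,0.57,0],"yaw":0,"gripper":0},{"offset":[-0.97,0.57,0],"yaw":0,"gripper":0},{"offset":[-0.97,0.57,0],"yaw":0,"gripper":0},{"offset":[-0.97,0.57,0],"yaw":0,"gripper":0},{"offset":[-0.97,0.57,0],"yaw":0,"gripper":0},{"offset":[-0.97,0.57,0],"yaw":0,"gripper":0},{"offset":[-0.97,0.57,0],"yaw":0,"gripper":0},{"offset":[0,0,0],"yaw":0,"gripper":0}]'
```

```text
time: 4.15
eef_pos: [0.197, 0.6465, 0.3611]
tool_rot: [179.9, -0.3, 105.2]
force: [-0.1, 0.2, 1.3]
opening: 0.0546
time: 5.15
eef_pos: [0.4183, 0.4278, 0.3578]
tool_rot: [179.9, 0.2, 104.5]
force: [0.6, -0.9, 0.7]
opening: 0.0004
```

```bash
python3 -m handwheel '[{"offset":[-0.9,0.55,0],"yaw":0,"gripper":0},{"offset":[-0.9,0.55,0],"yaw":0,"gripper":0},{"offset":[-0.9,0.55,0],"yaw":0,"gripper":0},{"offset":[-0.9,0.55,0],"yaw":0,"gripper":0},{"offset":[0,0,0],"yaw":-0.15,"gripper":0},{"offset":[0,0,0],"yaw":0,"gripper":0}]'
python3 - <<'E'
from h import *
for n in("scene","top"):
    im=imaging.grab_frame(n)
    u=proj(n,[.49,.3,.2]); x,y=max(0,int(u[0]-100)),max(0,int(u[1]-75)); 
    cv2.imwrite(f"pics/a{n}.png",cv2.convertScaleAbs(cv2.resize(im[y:y+150,x:x+200],None,fx=4,fy=4,interpolation=cv2.INTER_CUBIC),alpha=1.5)); print(x,y)
    print([(d["uv"],d["conf"]) for d in finder.tip_of("keeper_tab",n)], proj(n,robot.get_obs()["eef_pos"]))
E
```

```text
time: 5.75
eef_pos: [0.5051, 0.3456, 0.3575]
tool_rot: [-180.0, -0.0, 106.2]
force: [-0.0, 0.3, 0.3]
opening: 0.0007
313 70
[([424.4, 106.7], 0.66)] [450.70449071  82.13867962]
10 141
[([80.6, 222.4], 0.72)] [ 47.66638607 188.95763671]
```

View pics/ascene.png

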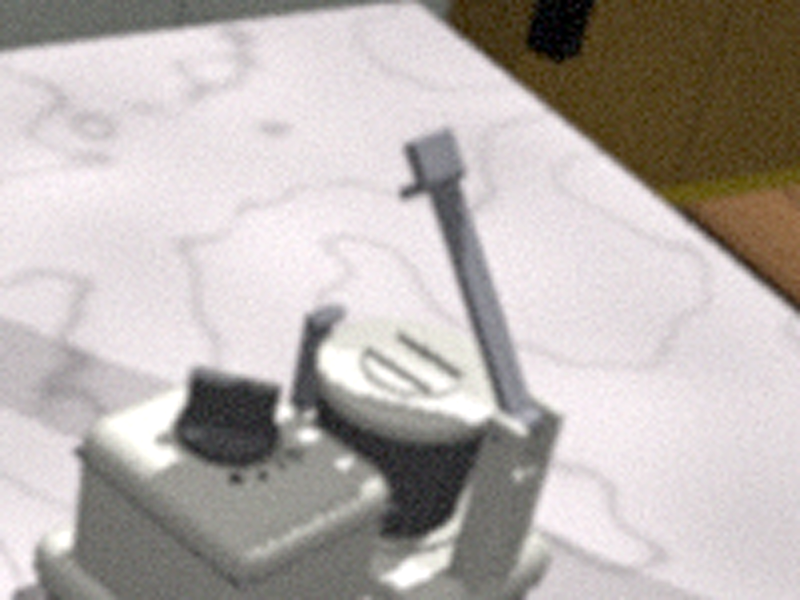

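View pics/atop.png

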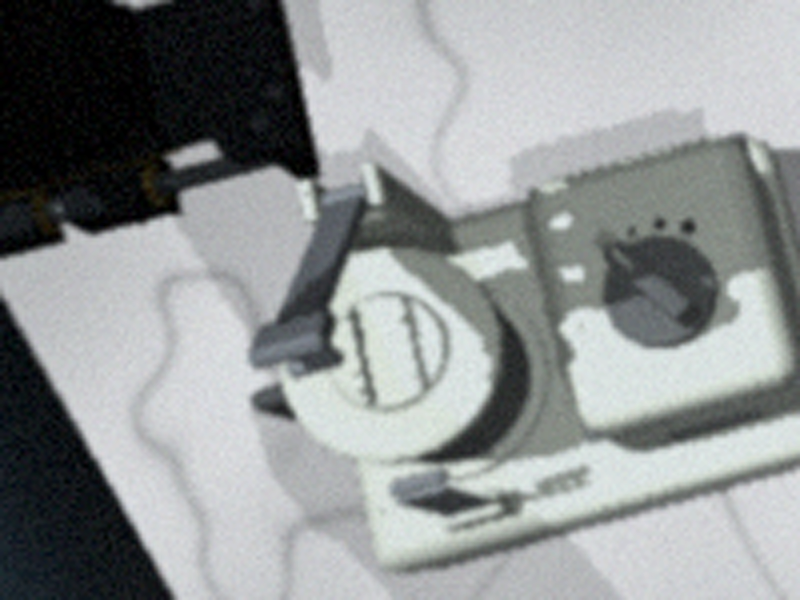

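```bash
python3 - <<'E'
from h import *
print(tri(("scene",[424.4,106.7]),("top",[81,222.2])))
for P in([.4914,.3315,.27],[.463,.3235,.276]): print(proj("scene",P),proj("top",P))
E
```

```text
(array([0.46472928, 0.32292167, 0.28193884]), np.float64(0.00445842257986684))
[432.16793454 117.18402859] [ 78.94288056 208.15477066]
[422.66859991 108.9697908 ] [ 80.70985372 223.20076656]
```

```bash
python3 -m handwheel '[{"offset":[-0.37,0,0.8],"yaw":0,"gripper":0},{"offset":[0,0,0.8],"yaw":0,"gripper":0},{"offset":[0,0,0.8],"yaw":0,"gripper":0},{"offset":[0,-0.6,0],"yaw":0,"gripper":0},{"offset":[0,0,0],"yaw":0,"gripper":0}]'
python3 - <<'E'
from h import *
for n in("scene","top"):
    im=imaging.grab_frame(n)
    u=proj(n,[.49,.3,.2]); x,y=max(0,int(u[0]-100)),max(0,int(u[1]-75)); 
    cv2.imwrite(f"pics/b{n}.png",cv2.convertScaleAbs(cv2.resize(im[y:y+150,x:x+200],None,fx=4,fy=4,interpolation=cv2.INTER_CUBIC),alpha=1.5))
E
```

```text
time: 6.45
eef_pos: [0.4884, 0.3306, 0.2848]
tool_rot: [-179.8, 0.0, 106.4]
force: [0.3, 0.4, 1.0]
opening: 0.0004
```

View pics/bscene.png

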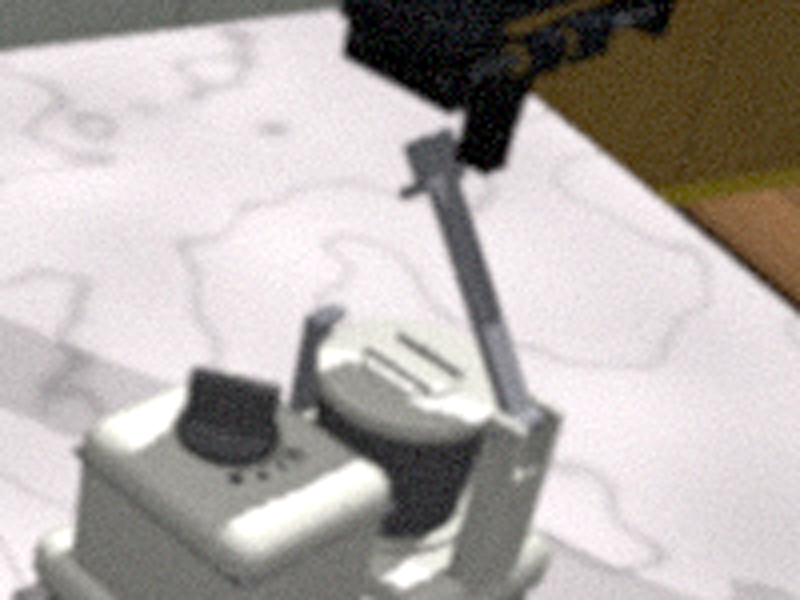

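```bash
python3 -m handwheel '[{"offset":[0,-0.42,0],"yaw":0,"gripper":0},{"offset":[0,-0.3,0.27],"yaw":0,"gripper":0},{"offset":[0,-0.3,0.27],"yaw":0,"gripper":0},{"offset":[0,-0.35,0.4],"yaw":0,"gripper":0},{"offset":[0,-0.35,0.4],"yaw":0,"gripper":0},{"offset":[0,0,0],"yaw":0,"gripper":0}]'
python3 - <<'E'
from h import *
for n in("scene","top"):
    im=imaging.grab_frame(n)
    u=proj(n,[.49,.3,.2]); x,y=max(0,int(u[0]-100)),max(0,int(u[1]-75)); 
    cv2.imwrite(f"pics/c{n}.png",cv2.convertScaleAbs(cv2.resize(im[y:y+150,x:x+200],None,fx=4,fy=4,interpolation=cv2.INTER_CUBIC),alpha=1.5))
E
```

```text
time: 7.15
eef_pos: [0.4392, 0.3147, 0.244]
tool_rot: [-179.8, 0.1, 106.3]
force: [-0.1, 0.3, -0.3]
opening: 0.0004
```

View pics/cscene.png

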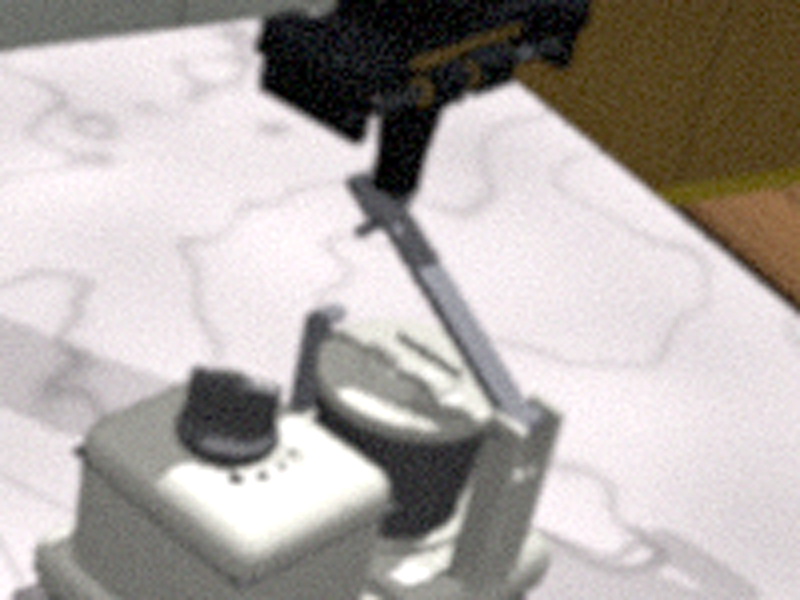

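```bash
python3 -m handwheel '[{"offset":[0,-0.27,0.45],"yaw":0,"gripper":0},{"offset":[0,-0.27,0.45],"yaw":0,"gripper":0},{"offset":[0,-0.17,0.5],"yaw":0,"gripper":0},{"offset":[0,-0.17,0.5],"yaw":0,"gripper":0},{"offset":[0,-0.06,0.35],"yaw":0,"gripper":0},{"offset":[0,0,0],"yaw":0,"gripper":0}]'
python3 - <<'E'
from h import *
for n in("scene","top"):
    im=imaging.grab_frame(n)
    u=proj(n,[.49,.3,.2]); x,y=max(0,int(u[0]-100)),max(0,int(u[1]-75)); 
    cv2.imwrite(f"pics/d{n}.png",cv2.convertScaleAbs(cv2.resize(im[y:y+150,x:x+200],None,fx=4,fy=4,interpolation=cv2.INTER_CUBIC),alpha=1.5))
E
```

```text
time: 7.85
eef_pos: [0.4142, 0.3073, 0.177]
tool_rot: [-179.9, 0.0, 106.2]
force: [0.0, -0.5, 0.3]
opening: 0.0005
```

View pics/dscene.png

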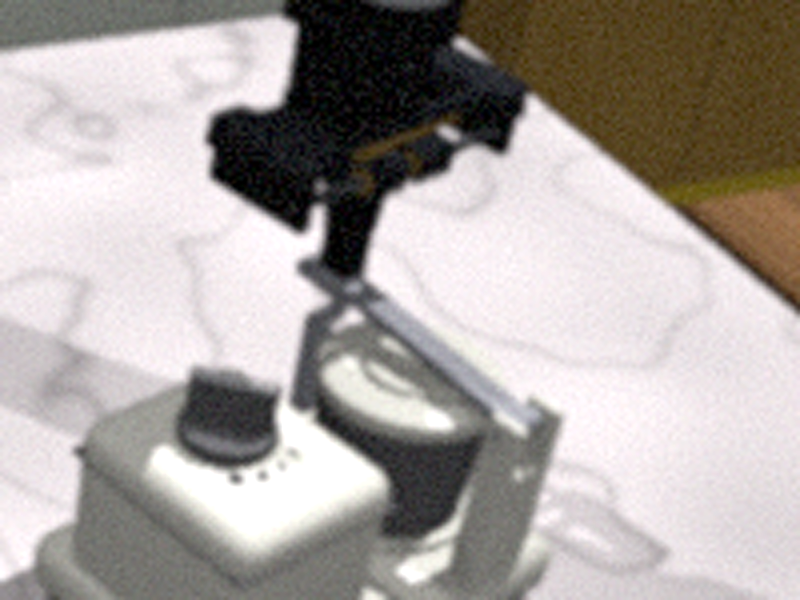

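View pics/dtop.png

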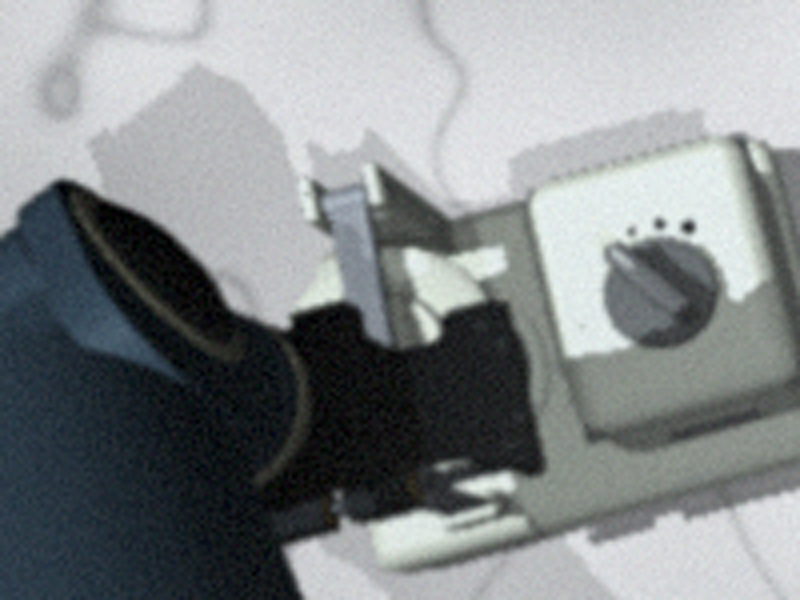

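Bar is nearly level under the fingers, pin close to the clip. Pressing down in small steps.

```bash
python3 -m handwheel '[{"offset":[0,0,0.2],"yaw":0,"gripper":0},{"offset":[0,0,0.1],"yaw":0,"gripper":0},{"offset":[0,0,0],"yaw":0,"gripper":0}]'
python3 -m handwheel '[{"offset":[0,0,0.1],"yaw":0,"gripper":0},{"offset":[0,0,0],"yaw":0,"gripper":0}]'
python3 -m handwheel '[{"offset":[0,0,0.1],"yaw":0,"gripper":0},{"offset":[0,0,0],"yaw":0,"gripper":0}]'
```

```text
time: 8.25
eef_pos: [0.4154, 0.3084, 0.1709]
tool_rot: [179.9, -0.1, 106.2]
force: [-2.4, -1.6, 10.4]
opening: 0.0006
time: 8.45
eef_pos: [0.4151, 0.3083, 0.1681]
tool_rot: [179.9, -0.1, 106.2]
force: [-2.7, -1.5, 10.6]
opening: 0.0005
time: 8.65
eef_pos: [0.4147, 0.308, 0.1634]
tool_rot: [179.9, -0.1, 106.2]
force: [-0.9, 0.6, 2.7]
opening: 0.0008
```

```bash
python3 -m handwheel '[{"offset":[0,0,0.12],"yaw":0,"gripper":0},{"offset":[0,0,0],"yaw":0,"gripper":0}]'
python3 -m handwheel '[{"offset":[0,0,0.1],"yaw":0,"gripper":0},{"offset":[0,0,0],"yaw":0,"gripper":0}]'
```

```text
time: 8.85
eef_pos: [0.4141, 0.3072, 0.1585]
tool_rot: [-179.9, 0.0, 106.2]
force: [-0.9, -0.5, -0.4]
opening: 0.0002
time: 9.05
eef_pos: [0.4145, 0.3076, 0.1572]
tool_rot: [-180.0, 0.0, 106.2]
force: [-2.3, -1.4, 10.1]
opening: 0.0003
```

```bash
python3 -m handwheel '[{"offset":[0,0,0.1],"yaw":0,"gripper":0},{"offset":[0,0,0],"yaw":0,"gripper":0},{"offset":[0,0,0],"yaw":0,"gripper":0}]'
python3 -m handwheel '[{"offset":[0,0,-0.7],"yaw":0,"gripper":0},{"offset":[0,0,-1],"yaw":0,"gripper":0},{"offset":[0,0,-1],"yaw":0,"gripper":0},{"offset":[-1,0.8,0],"yaw":-1,"gripper":60},{"offset":[-1,0.6,0],"yaw":-1,"gripper":60},{"offset":[-1,0.4,0],"yaw":-1,"gripper":60},{"offset":[-1,0.4,0],"yaw":-1,"gripper":60},{"offset":[0,0,0],"yaw":0,"gripper":60}]'
python3 - <<'E'
from h import *
for n in("scene","top"):
    im=imaging.grab_frame(n)
    u=proj(n,[.49,.3,.2]); x,y=max(0,int(u[0]-100)),max(0,int(u[1]-75)); print(x,y)
    cv2.imwrite(f"pics/e{n}.png",cv2.convertScaleAbs(cv2.resize(im[y:y+150,x:x+200],None,fx=4,fy=4,interpolation=cv2.INTER_CUBIC),alpha=1.5))
    for q in("keeper_tab","dial_grip"): print(q,n,[(d["uv"],d["conf"]) for d in finder.tip_of(q,n)])
E
```

```text
time: 9.35
eef_pos: [0.4145, 0.3077, 0.1568]
tool_rot: [180.0, -0.0, 106.2]
force: [-7.4, -6.0, 26.1]
opening: 0.0006
time: 10.15
eef_pos: [0.5331, 0.2273, 0.2336]
tool_rot: [-180.0, 0.1, 137.9]
force: [0.2, -0.4, -0.6]
opening: 0.0328
313 70
keeper_tab scene [([395.4, 141.7], 0.61)]
dial_grip scene [([369.1, 169.7], 0.93)]
10 141
keeper_tab top []
dial_grip top [([171.7, 211.3], 0.61)]
```

View pics/escene.png

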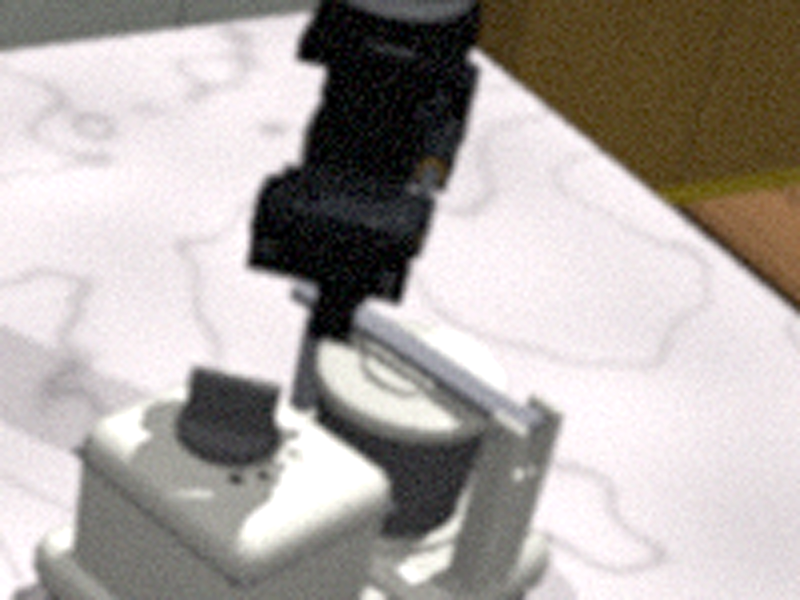

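View pics/etop.png

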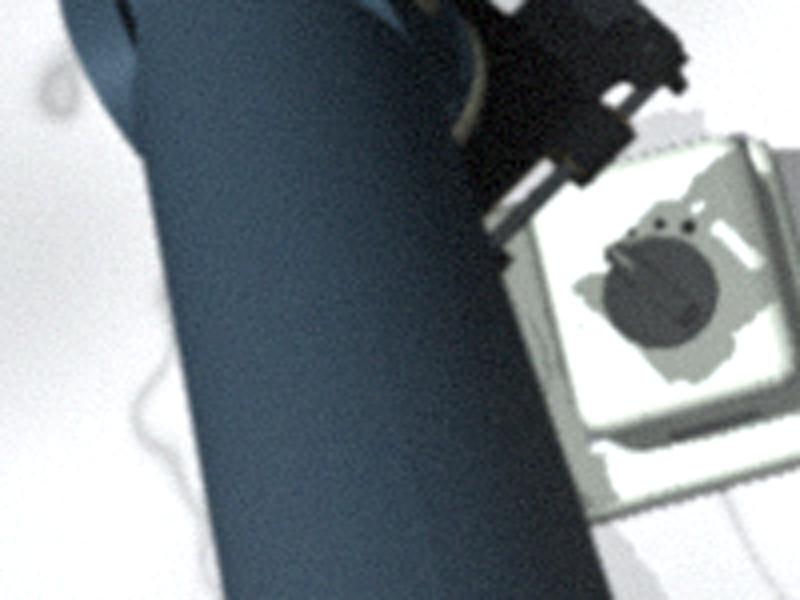

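```bash
python3 -m handwheel '[{"offset":[-0.07,-0.85,0],"yaw":-0.33,"gripper":60},{"offset":[-0.07,-0.8,0],"yaw":0,"gripper":60},{"offset":[0,0,0.6],"yaw":0,"gripper":60},{"offset":[0,0,0.3],"yaw":0,"gripper":60},{"offset":[0,0,0],"yaw":0,"gripper":60}]'
python3 - <<'E'
from h import *
for n in("scene","top"):
    im=imaging.grab_frame(n)
    u=proj(n,[.49,.22,.2]); x,y=max(0,int(u[0]-100)),max(0,int(u[1]-75)); print(x,y)
    cv2.imwrite(f"pics/g{n}.png",cv2.convertScaleAbs(cv2.resize(im[y:y+150,x:x+200],None,fx=4,fy=4,interpolation=cv2.INTER_CUBIC),alpha=1.5))
    for q in("keeper_tab","dial_grip"): print(q,n,[(d["uv"],d["conf"]) for d in finder.tip_of(q,n)])
for k in(0,.05,.09): print(proj("scene",Rot.from_euler("z",16.2,degrees=True).apply((.08-.155*np.cos(k),.072,.157+.155*np.sin(k)))+[.496,.2565,0]))
E
```

```text
time: 10.95
eef_pos: [0.499, 0.1916, 0.206]
tool_rot: [-179.9, -0.1, 141.0]
force: [-0.1, 0.1, -0.2]
opening: 0.0603
281 76
keeper_tab scene [([395.7, 140.6], 0.64)]
dial_grip scene [([202.3, 203.2], 0.64)]
51 142
keeper_tab top []
dial_grip top [([173.8, 212.3], 0.9), ([380.1, 172.9], 0.54)]
[393.46838617 141.48297246]
[394.0482537  138.83636617]
[394.59610486 136.75998612]
```

View pics/gscene.png

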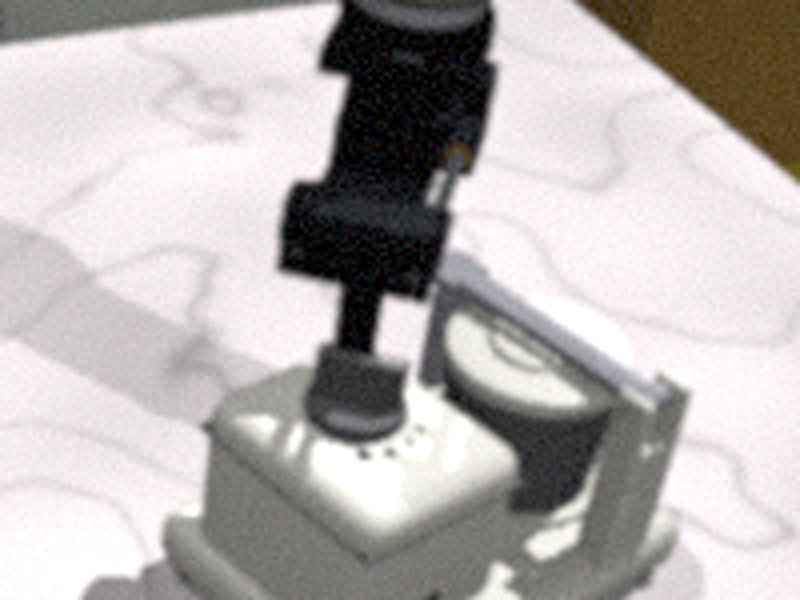

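View pics/gtop.png

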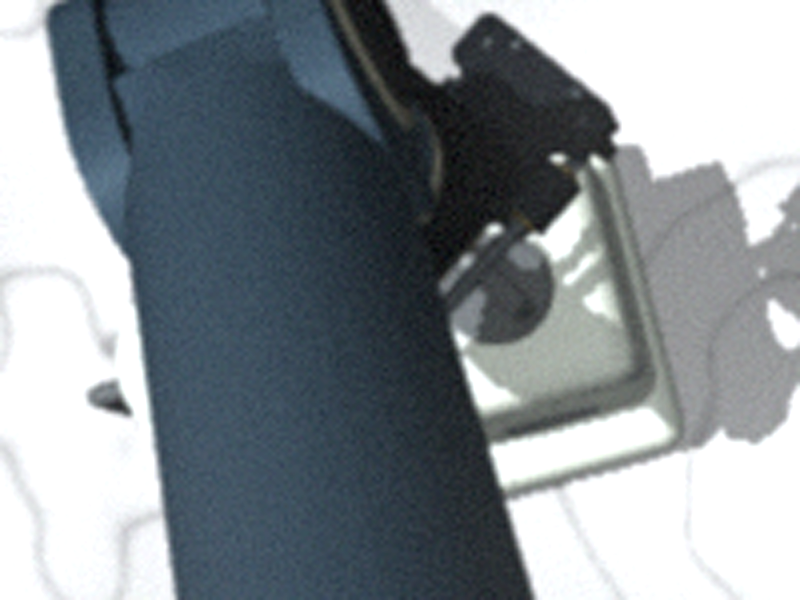

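```bash
python3 - <<'E'
from h import *
o=robot.get_obs();R=Rot.from_euler("xyz",o["tool_rot"],degrees=True)
for s in(-.034,0,.034): 
    P=o["eef_pos"]+R.apply([s,0,0]);print(P,proj("scene",P),proj("top",P))
print(proj("scene",[.505,.186,.184]))
E
```

```text
[0.52711772 0.17011565 0.20770948] [369.5772977  162.06145629] [177.6404621  197.70052716]
[0.50072579 0.19155081 0.20769804] [372.99433902 153.520001  ] [165.82030334 210.91755984]
[0.47433386 0.21298596 0.20768659] [376.23433324 145.40316776] [153.84765505 224.29283234]
[370.09175782 164.02941398]
```

```bash
python3 -m handwheel '[{"offset":[-0.23,0,0.3],"yaw":0,"gripper":60},{"offset":[0,0,0.4],"yaw":0,"gripper":60},{"offset":[0,0,0.4],"yaw":0,"gripper":60},{"offset":[0,0,0.37],"yaw":0,"gripper":60},{"offset":[0,0,0],"yaw":0,"gripper":60}]'
python3 -m handwheel '[{"offset":[0,0,0],"yaw":0,"gripper":30},{"offset":[0,0,0],"yaw":0,"gripper":30},{"offset":[0,0,0],"yaw":0,"gripper":0},{"offset":[0,0,0],"yaw":0,"gripper":0},{"offset":[0,0,0],"yaw":0,"gripper":0},{"offset":[0,0,0],"yaw":0,"gripper":0}]' 15
```

```text
time: 11.75
eef_pos: [0.5041, 0.1862, 0.1607]
tool_rot: [-179.8, -0.1, 140.9]
force: [-0.9, -1.2, -0.2]
opening: 0.0594
time: 12.35
eef_pos: [0.5057, 0.1867, 0.1633]
tool_rot: [180.0, 0.0, 140.9]
force: [-0.4, -0.9, -0.9]
opening: 0.0199
```

```bash
python3 -m handwheel '[{"offset":[0,0,0],"yaw":0,"gripper":0},{"offset":[0,0,0],"yaw":0,"gripper":0},{"offset":[0,0,0],"yaw":0,"gripper":0}]' 40
python3 - <<'E'
from h import *
print(robot.get_obs()["ft_torque"])
n="scene"
im=imaging.grab_frame(n)
u=proj(n,[.49,.22,.2]); x,y=max(0,int(u[0]-100)),max(0,int(u[1]-75)); print(x,y)
cv2.imwrite(f"pics/h{n}.png",cv2.convertScaleAbs(cv2.resize(im[y:y+150,x:x+200],None,fx=4,fy=4,interpolation=cv2.INTER_CUBIC),alpha=1.5))
E
```

```text
time: 12.65
eef_pos: [0.5057, 0.1867, 0.1632]
tool_rot: [180.0, -0.0, 140.9]
force: [0.3, -0.5, 1.4]
opening: 0.0116
[ 0.06277712  0.10382577 -0.00522514]
281 76
```

View pics/hscene.png

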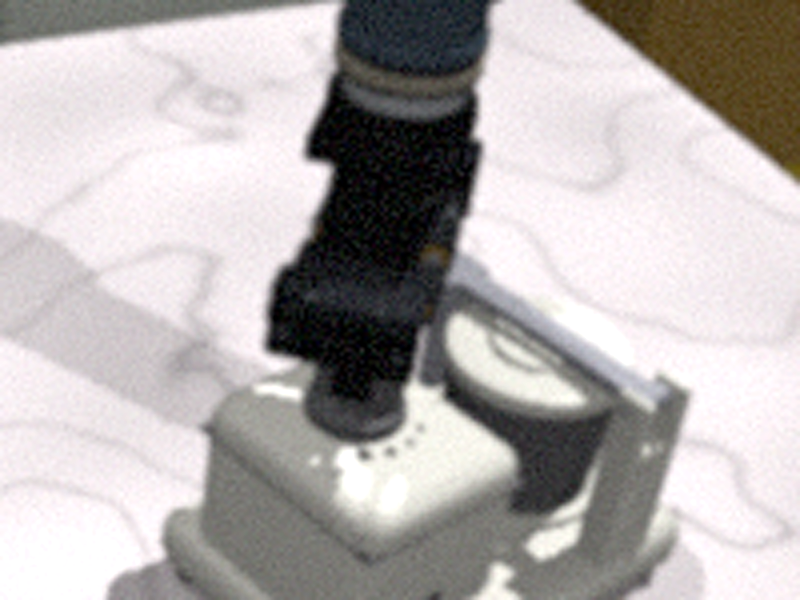

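```bash
python3 -m handwheel '[{"offset":[0,0,0],"yaw":0,"gripper":0},{"offset":[0,0,0],"yaw":0.5,"gripper":0},{"offset":[0,0,0],"yaw":0.5,"gripper":0},{"offset":[0,0,0],"yaw":0.5,"gripper":0},{"offset":[0,0,0],"yaw":0.5,"gripper":0},{"offset":[0,0,0],"yaw":0.5,"gripper":0},{"offset":[0,0,0],"yaw":0.5,"gripper":0},{"offset":[0,0,0],"yaw":0.5,"gripper":0},{"offset":[0,0,0],"yaw":0.5,"gripper":0},{"offset":[0,0,0],"yaw":0,"gripper":0}]' 50
python3 -c "
from h import *
print(robot.get_obs()['ft_torque'])"
```

```text
time: 13.7
eef_pos: [0.5051, 0.1876, 0.1632]
tool_rot: [-180.0, -0.1, 109.0]
force: [-2.3, 2.5, 1.3]
opening: 0.0117
[0.45739884 0.41371265 0.07311276]
```

```bash
python3 -m handwheel '[{"offset":[0,0,0],"yaw":0.5,"gripper":0},{"offset":[0,0,0],"yaw":0.5,"gripper":0},{"offset":[0,0,0],"yaw":0.5,"gripper":0},{"offset":[0,0,0],"yaw":0.5,"gripper":0},{"offset":[0,0,0],"yaw":0.5,"gripper":0},{"offset":[0,0,0],"yaw":0.5,"gripper":0},{"offset":[0,0,0],"yaw":0.5,"gripper":0},{"offset":[0,0,0],"yaw":0.5,"gripper":0},{"offset":[0,0,0],"yaw":0.5,"gripper":0},{"offset":[0,0,0],"yaw":0.3,"gripper":0},{"offset":[0,0,0],"yaw":0,"gripper":0},{"offset":[0,0,0],"yaw":0,"gripper":0}]'
python3 -c "
from h import *
o=robot.get_obs();print(o['ft_torque'],o['tool_rot'],o['qpos'])"
```

```text
time: 14.9
eef_pos: [0.5051, 0.1889, 0.1632]
tool_rot: [-179.9, -0.1, 70.7]
force: [-2.5, 5.7, 1.0]
opening: 0.0111
[1.17834161 0.42263081 0.17471579] [-1.79931400e+02 -1.32939918e-01  7.07182910e+01] [-35.28834502  17.879859    12.78800009 110.76547862  -5.14184136
  51.84414306  50.79853126]
```

```bash
python3 -m handwheel '[{"offset":[0,0,0],"yaw":0.25,"gripper":0},{"offset":[0,0,0],"yaw":0,"gripper":0},{"offset":[0,0,0],"yaw":0,"gripper":0},{"offset":[0,0,0],"yaw":0,"gripper":0}]'
python3 - <<'E'
from h import *
o=robot.get_obs();print(o['ft_torque'],o['tool_rot'])
for n in("scene","top"):
    im=imaging.grab_frame(n); cv2.imwrite(f"pics/full{n}.png",im)
    u=proj(n,[.49,.22,.2]); x,y=max(0,int(u[0]-100)),max(0,int(u[1]-75)); print(x,y)
    cv2.imwrite(f"pics/i{n}.png",cv2.convertScaleAbs(cv2.resize(im[y:y+150,x:x+200],None,fx=4,fy=4,interpolation=cv2.INTER_CUBIC),alpha=1.5))
print([(d["uv"],d["conf"]) for d in finder.tip_of("keeper_tab","scene")])
E
```

```text
time: 15.3
eef_pos: [0.5052, 0.189, 0.1632]
tool_rot: [-179.9, -0.1, 68.7]
force: [-1.5, 5.1, 0.6]
opening: 0.0118
[1.22710734 0.37715796 0.15191919] [-1.79925106e+02 -1.40454906e-01  6.87231830e+01]
281 76
51 142
[([394.7, 137.8], 0.72)]
```

View pics/iscene.png

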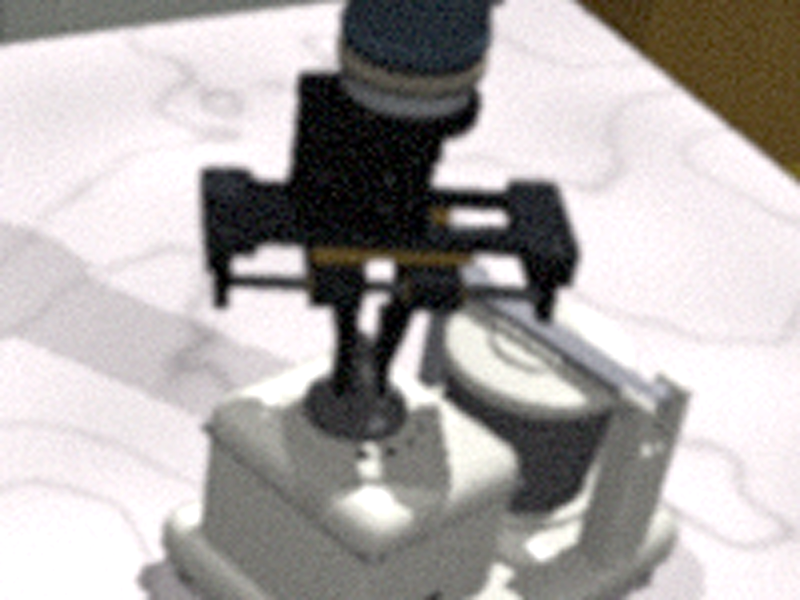

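View pics/itop.png

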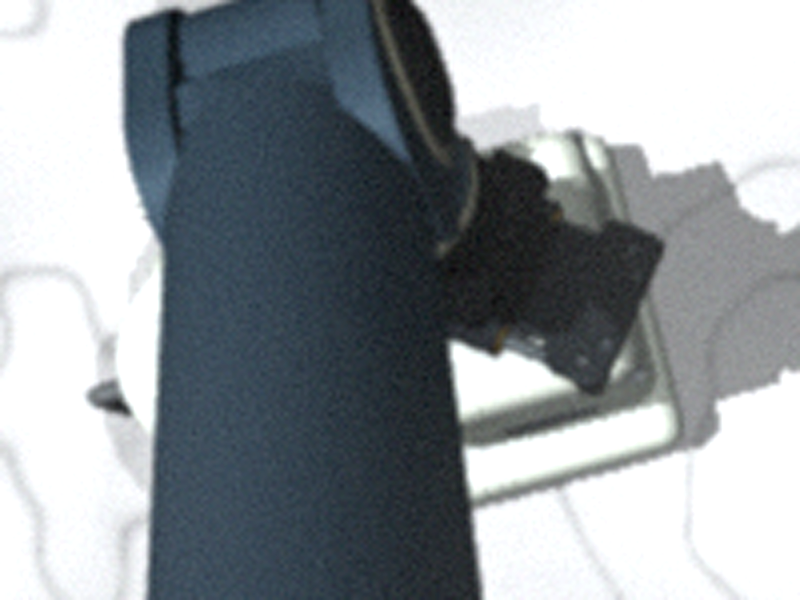

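View pics/fulltop.png

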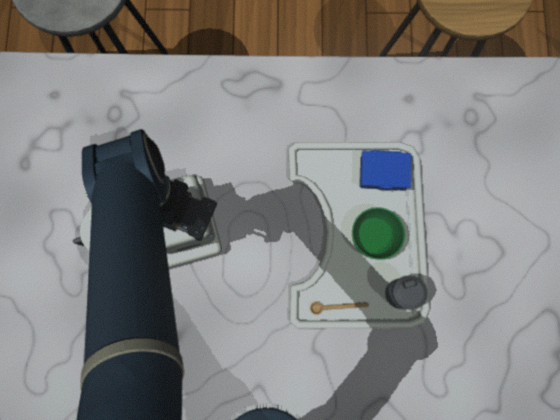

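```bash
python3 -c "
from h import *
o=robot.get_obs();print(o['ft_torque'],o['tool_rot'],o['opening'],o['force'],o['time'])
print(order.close_job())"
```

```text
[1.22842195 0.39008268 0.11446138] [-1.79926271e+02 -1.39118165e-01  6.87253610e+01] 0.01157158391919685 [-1.22362519  6.72744063  1.04025448] 15.45
the job is handed in; nothing more can be done
None
```

I locked the bar first, then turned the dial to its third click. I handed the job in at 15.45 s with the dial still held at a 50 N grip. No verdict was reported.

- **Bar:** I swung it down with shut fingers and pushed it past the clip. The force peaked at about 10.6 N, then dropped away. The bar met a hard stop with the fingertips at z = 0.157 m, which is the tab height for a shut bar. The tab detection right after release fitted joint 0 (row 141 to 142, expected 141.5).
- **Dial:** I gripped it flush at 11.6–11.8 mm and turned the tool 72.2° clockwise, about 1.26 rad. That is past the third click and just short of the stop. The dial angle is worked out from the tool turn and the unchanged grip opening; I did not read it directly.
- **Tray:** Everything on the tray looks unmoved in the last top picture. I did not measure the items.

**Checks that disagreed:**
- The last tab detection (row 137.8) would suggest about 0.07 rad. The gripper was covering the tab in that view, and the visible part of the bar looked the same as before, so I put it down to that.
- The measured twisting moment was noisy, reading 0.175, then 0.152, then 0.114 N m while holding. I relied on the tool angle instead.

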